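# Clamp the thicker potsherd for drawing and stop at the click

### The job

Of the two look-alike sherds leaning in the wooden rack, find the thicker one (pinch them to compare), stand it gently in the open jaws of the green drawing clamp on its straight foot edge and let go; never let a sherd drop. Then swing the clamp's red-handled lever clockwise until the clutch clicks once, stop there without forcing it past the click, and let go, leaving the thinner sherd in its rack slot and everything else on the desk undisturbed.

Things in the scene. Friction and masses are not known exactly. Their poses are not given: they have to be found in the camera images.
- rack: Fixed wooden rack, base 120 x 190 mm, origin under it. Two slots at y = +45 and -45 mm lean 30 degrees, tops towards the rack's -x. The corner of slot floor and prongs lies at x = 0, z = 30 mm. Two 8 mm wide, 54 mm long prongs carry a sherd's under-face, 26 mm either side of the slot's middle (44 mm free between them); a lip 8 mm high faces them at 25 mm.
- sherd_a: One of two flat terracotta sherds, 90 mm tall (own z), 64 mm wide at the foot, 50 mm (own y -28 to +22) above z = 60 mm; thickness (own x) even, 8 to 15 mm, up to 0.25 kg. Origin: middle of the under-face's foot edge; it fills x = 0 to its thickness. Starts in either rack slot, own z up along the slot, own x up, away from the prongs. Which is thicker is not told (they differ about 5 mm).
- sherd_b: The other sherd: same shape, size, origin and axes as sherd_a, another thickness.
- sherd_a_mid (a point): Point inside sherd_a: 6 mm in from its under-face, 45 mm above its foot edge, half-way across its width.
- sherd_b_mid (a point): Point inside sherd_b: 6 mm in from its under-face, 45 mm above its foot edge, half-way across its width.
- clamp: Fixed green drawing clamp, base plate 170 (x) x 160 (y) x 15 mm from y = -45 to +115 mm, origin under the point midway between the fully open jaws. The fixed aluminium jaw has its face at x = +12 mm; both jaws are 60 mm wide in y, their tops 55 mm above the desk. The lever's hub stands at x = 30, y = 80 mm.
- clamp_seat (a point): Middle of the slot floor between the jaws when fully open, 15 mm above the desk. Axes as the clamp's: x is the closing direction, y along the jaws. A sherd stands here with its faces square to x.
- jaw: The moving aluminium jaw, on the -x side; same axes as the clamp. Closes towards +x, 15 mm per radian of the spindle; 24 mm of room between the jaws when fully open, at least 20 mm at the start. It stays where it is left.
- jaw_face (a point): Middle of the moving jaw's gripping face, 35 mm above the desk.
- lever_grip (a point): Middle of the upright round red handle at the lever's end: 16 mm diameter, 40 mm high, from 66 to 106 mm above the desk. It goes round lever_axis at 85 mm radius; at first the lever points about to the clamp's -x, clockwise from above closes the jaw.
- lever_axis (a point): The lever's vertical axis, at the height of lever_grip's middle (89 mm above the desk).
- click_lever (a joint): Clutch slip (rad): lever turn = spindle turn + slip. Under 0.1 while the jaw runs free (3 to 6 N at the handle). With the jaw tight, torque peaks at 0.85 N m (10 N at the handle) at slip 0.21 and breaks to nothing by 0.44: the click; the lever then jumps on to a notch at about 0.7 and rests. Beyond that torque climbs steeply; above 0.92 is forced. Let go before 0.4, it springs back.
- ink: Bystander: loose amber ink jar, 40 mm across, 60 mm high, between rack and clamp. Origin under it.
- brush_pot: Bystander: loose glass pot, 66 mm across, 95 mm high, with brushes up to 195 mm high. Origin under it.
- caliper: Bystander: loose steel caliper lying on the desk, 160 x 45 mm, 10 mm high. Origin in its middle, at the desk.
- rim_sherd: Bystander: small loose sherd lying flat, 55 x 45 x 9 mm.
- brush: Bystander: loose brush lying on the desk, 170 mm long.
- loupe: Bystander: loose black loupe, 40 mm across, 40 mm high.
- eraser: Bystander: loose white eraser 45 x 20 x 12 mm.

How it is judged:
By the outcome, as a careful person would: the job done as asked, in the order asked, and still so for the second after the job is handed in, with the robot touching nothing.
It also fails if it takes over 72 s, if anything falls off the work surface, if the arm or the gripper's body presses on something with over 40 N, if the wrist force passes 120 N, or if a joint passes its speed limit or range.

### The arm

A 6-joint arm with a two-finger parallel gripper is mounted at the origin on the work surface. World frame = base frame: x ahead of the robot, y to its left, z up, the work surface at z = 0. Lengths are in m, angles in rad, forces in N, time in s.
With the tool pointing down it reaches from about 0.375 to 0.975 m from the base axis. Payload 3.8 kg.
Tool frame: the origin (TCP) lies midway between the tips of the shut fingers; the grasp point (between the pads) lies 19 mm behind it (manip.hold_point_z is the distance from the TCP to the grasp point, in m); z points along the fingers, y is the line along which they close (so a half turn about z gives the same grasp; the last joint's range is limited). The gripper opens to 88 mm and grips with 3 to 60 N. Pads are 18 mm wide; open, the fingers measure 123 mm over their backs; the gripper's body (75 mm by 187 mm) begins 45 mm behind the grasp point.
Start: joints at [-1.249, 0.264, 1.604, -0, 1.274, -0.037], TCP at [0.237, -0.632, 0.239] pointing down, gripper open.
Joint ranges: [-2.63, 2.63], [-0.94, 2.18], [0.31, 2.57], [-1.31, 4.45], [0, 2.66], [-2.55, 2.55]. Speed limits (rad/s): [2.57, 2.57, 3.14, 3.14, 3.14, 3.14].

### API

Orientations are given as a 3x3 rotation matrix whose columns are the frame's x, y, z axes.
In Python, from cell import manip gives the robot as it stands.
- The arm moves only by the tool drive_tool, never from a script. Its argument "series" is a list of rows, each an object of numbers: "x", "y", "z": the shift along the tool's x, y, z each as a share of 0.15 m, from -1 to 1; "ax", "ay", "az": the turn, a rotation vector about the tool's x, y, z each as a share of pi rad, from -1 to 1. In form: [{"x": .., "y": .., "z": .., "ax": .., "ay": .., "az": ..}, ...]. A call has 1 to 20 rows; each row is the pose to reach, as a shift and turn from the pose commanded when the call began, along the tool's axes at that moment, turning the shorter way round; what a row does not reach only later rows make up. A row lasts 1/8 s, in which the tool goes at most 62.5 mm and 10.7 degrees, less where a joint would pass 70% of its speed; a pose out of reach is approached as far as the arm can. A call with a number of a shift or a turn outside -1 to 1 is refused whole. A call with a gripper value outside its range is refused whole. "jaw" is the opening, from 0 (shut) to 1 (fully open), set as the call begins (left out, the last holds). The fingers move at their own pace and stop on an object; "force" is the grip in N (left out, the last holds). Time passes only in rows, so rows that repeat a pose let the fingers close. It gives the time, the measured TCP pose, the force, the opening and the grip force at its end, in the units of the state.
- manip.read_state(): the state, without advancing time (a new reading comes with each control period).
- manip.grab_frame(name): name is "scene" or "top"; returns a dict with "image" (420x560x3 uint8, red, green, blue), "mtx" (3x3 intrinsics, pixels), "k1" (the pictures are not rectified: a ray, as slopes to the right and down, at radius r is drawn at 1 + k1 r^2 times it, then the intrinsics apply), "rvec" (rotation vector, rad) and "tvec" (3), from world to camera coordinates, as OpenCV has them. Camera axes: x right, y down, z forward; pixel columns grow to the right and rows downward; lengths in m; the calibration is good to about 2 mm. A picture is of the moment at which its call begins. There is no depth.
- manip.job_done(): hands the job in; it is judged then, once.
The state is a dict: "time_s": time; "qpos": joint angles; "joint_vel": joint speeds; "joint_torque": joint torques, N m; "position": TCP position; "tool_rot": TCP orientation; "ft_force": force on the tool from outside, world axes, zero at the start; "torque": the same for the moment, N m; "finger_gap": finger opening in m; "grip_force": force on a finger pad.
Only numpy, scipy, OpenCV 4.12 (cv2) and the standard library are available. Lean on these libraries where they do the work, as an engineer would, in place of code of your own. Each camera call takes 0.05 s, during which the arm holds its last target. There are 200 camera calls.

## Working session

There is one attempt and no reset: what is moved stays moved. The work goes in short steps, Python scripts to look and compute and a tool call to move; the robot and the scene stay as the last step left them, time stands still between calls to the robot, and variables do not carry over. Pictures are saved under pics/ and viewed, at most 10 in all, crops included, and the job is handed in when it is done.

Besides the shell and the picture viewer there is one more tool, called after "Request:" by a JSON object that holds its "name" and its "arguments", one argument or row to a line. drive_tool: Moves the arm, as the interface text tells. Shift numbers are shares of 0.15 m and turn numbers shares of pi rad, none past 1 either way. Its arguments: {"type":"object","properties":{"series":{"type":"array"},"jaw":{"type":"number"},"force":{"type":"number"}},"required":["series"]}

```bash
mkdir -p pics
cat > h.py <<'E'
import numpy as np, cv2
from cell import manip
def grab(n):
    f=manip.grab_frame(n); return f
def save(f,p): cv2.imwrite(p,f["image"][:,:,::-1])
def ray(f,uv):
    K=np.array(f["mtx"]);d=(np.array(uv,float)-K[:2,2])/[K[0,0],K[1,1]]
    s=d.copy()
    for _ in range(20): s=d/(1+f["k1"]*(s@s))
    R=cv2.Rodrigues(np.array(f["rvec"],float))[0]
    return -R.T@np.array(f["tvec"],float).ravel(), R.T@np.r_[s,1]
def onz(f,uv,z):
    c,d=ray(f,uv); return c+d*(z-c[2])/d[2]
def tri(f1,u1,f2,u2):
    c1,d1=ray(f1,u1);c2,d2=ray(f2,u2)
    t=np.linalg.lstsq(np.c_[d1,-d2],c2-c1,rcond=None)[0]
    a,b=c1+t[0]*d1,c2+t[1]*d2
    return (a+b)/2,np.linalg.norm(a-b)
def proj(f,P):
    R=cv2.Rodrigues(np.array(f["rvec"],float))[0];p=R@np.array(P)+np.array(f["tvec"],float).ravel()
    s=p[:2]/p[2];s=s*(1+f["k1"]*(s@s));K=np.array(f["mtx"]);return s*[K[0,0],K[1,1]]+K[:2,2]
E
python3 - <<'E'
from h import *
import pickle
for n in("scene","top"):
    f=grab(n);save(f,f"pics/{n}0.png");pickle.dump(f,open(n+"0.pkl","wb"));print(n,ray(f,(280,210)),f["k1"],f["mtx"])
s=manip.read_state();print(s["position"],s["tool_rot"],s["finger_gap"],manip.hold_point_z)
E
```

```text
scene (array([ 1.19311594, -0.32449563,  0.53759075]), array([-0.76214193,  0.30907849, -0.56891975])) 0.03300107811366747 [[391.59791715   0.         282.89775106]
 [  0.         391.59791715 210.85496143]
 [  0.           0.           1.        ]]
top (array([ 0.42638718, -0.07148507,  1.12358019]), array([ 0.14956944, -0.00863869, -0.98873574])) 0.059102757044938455 [[495.28657701   0.         279.41629663]
 [  0.         495.28657701 206.76659781]
 [  0.           0.           1.        ]]
[ 0.23684223 -0.63139156  0.23752174] [[ 9.36302305e-01  3.51194503e-01 -6.44488195e-04]
 [ 3.51195089e-01 -9.36300390e-01  1.89439322e-03]
 [ 6.18659383e-05 -2.00006583e-03 -9.99997998e-01]] 0.08793359788203056 0.0187
```

View pics/scene0.png

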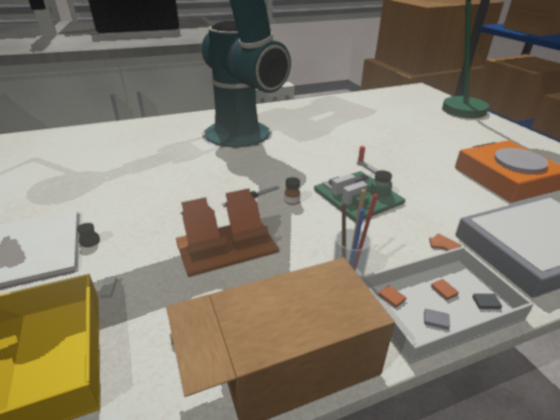

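View pics/top0.png

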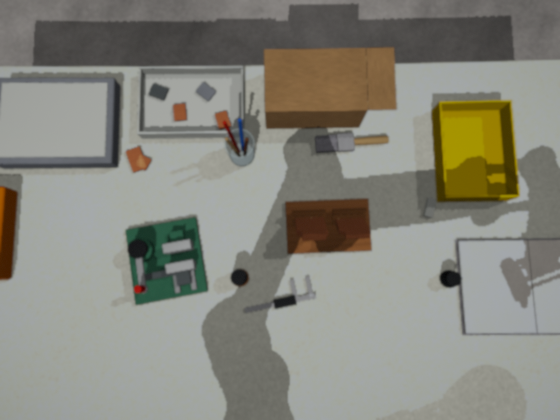

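The scene view shows the rack with two sherds at (227,230), the clamp at (358,190) with its red handle at (362,154), the ink jar at (292,190) and the brush pot at (352,250). In the top view the rack is at (328,226), the clamp at (166,260), the handle at (139,289) and the ink jar at (240,277).

Run:
```python
from h import *
import pickle
f=pickle.load(open("top0.pkl","rb"));g=pickle.load(open("scene0.pkl","rb"))
I=f["image"];J=g["image"]
r=lambda a:cv2.resize(a,(400,300),interpolation=cv2.INTER_CUBIC)
m=np.vstack([np.hstack([r(I[210:300,110:230]),r(I[190:265,278:378])]),np.hstack([r(J[140:215,310:410]),r(J[180:270,170:290])])])
m=np.clip(m.astype(float)*1.4,0,255).astype(np.uint8)
cv2.imwrite("pics/crop0.png",m[:,:,::-1])
# masks
h=cv2.cvtColor(I,cv2.COLOR_RGB2HSV)
def comp(mask,lab):
    n,l,s,c=cv2.connectedComponentsWithStats(mask.astype(np.uint8))
    for i in range(1,n):
        if s[i,4]>15: print(lab,s[i],c[i].round(1))
G=(h[...,0]>55)&(h[...,0]<90)&(h[...,1]>110);comp(G,"green")
pts=np.argwhere(G[210:310,110:220])[:,::-1]+[110,210]
b=cv2.boxPoints(cv2.minAreaRect(pts.astype(np.float32)));print(b);print([onz(f,p,.015).round(4) for p in b])
R=((h[...,0]<6)|(h[...,0]>174))&(h[...,1]>180);comp(R[:,100:220],"red top x+100")
W=(h[...,0]>3)&(h[...,0]<18)&(h[...,1]>120);comp(W[180:270,270:390],"rack +270,180")
pts=np.argwhere(W[190:265,278:378])[:,::-1]+[278,190]
b=cv2.boxPoints(cv2.minAreaRect(pts.astype(np.float32)));print(b);print([onz(f,p,.025).round(4) for p in b])
hs=cv2.cvtColor(J,cv2.COLOR_RGB2HSV)
R=((hs[...,0]<6)|(hs[...,0]>174))&(hs[...,1]>150);comp(R[140:175,340:380],"red scene +340,140")
```

```text
green [ 127  219   79   76 2225] [169.7 247.1]
green [131 257   6  27  80] [133.5 270.2]
green [136 277  41  26 593] [157.2 290. ]
[[124.71743 229.4242 ]
 [194.55658 218.09894]
 [206.46689 291.5459 ]
 [136.62775 302.87115]]
[array([0.555 , 0.2662, 0.015 ]), array([0.5783, 0.1115, 0.015 ]), array([0.415 , 0.0831, 0.015 ]), array([0.3936, 0.2344, 0.015 ])]
red top x+100 [ 35 286   9   7  52] [ 38.5 288.8]
rack +270,180 [  16   19   85   54 4115] [57.6 45.7]
[[285.5774  202.27924]
 [367.85663 198.70187]
 [370.05475 249.25848]
 [287.7755  252.83585]]
[array([ 0.61  , -0.0939,  0.025 ]), array([ 0.6156, -0.2791,  0.025 ]), array([ 0.502, -0.279,  0.025]), array([ 0.4965, -0.0969,  0.025 ])]
```

View pics/crop0.png

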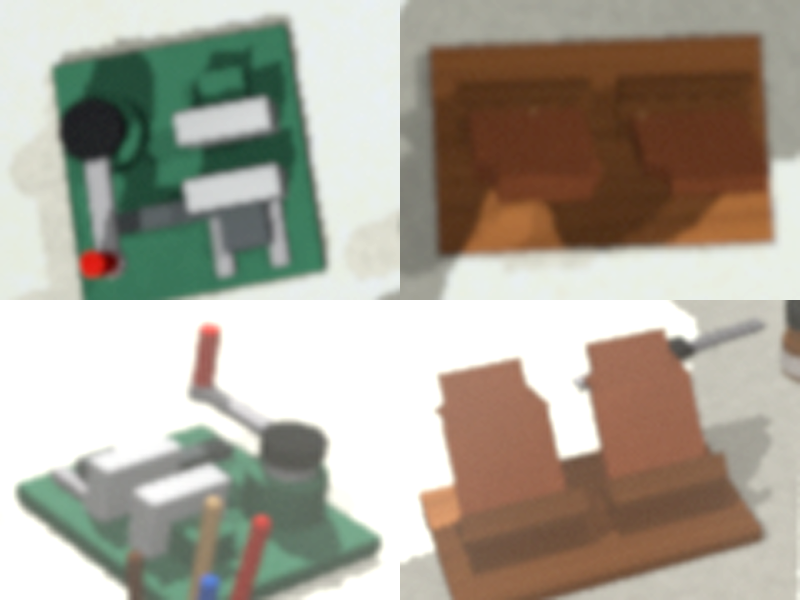

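The crops show the lever pointing roughly to clamp -x with the two white jaw tops square to it. The rack's tops lean towards the robot.

Run:
```python
from h import *
import pickle
f=pickle.load(open("top0.pkl","rb"));g=pickle.load(open("scene0.pkl","rb"))
I=f["image"]
big=cv2.resize(I[225:300,150:210],None,fx=4,fy=4,interpolation=cv2.INTER_CUBIC)
h=cv2.cvtColor(big,cv2.COLOR_RGB2HSV)
m=((h[...,2]>135)&(h[...,1]<70)).astype(np.uint8)
n,l,s,c=cv2.connectedComponentsWithStats(m)
for i in range(1,n):
    if s[i,4]>300:
        p=np.argwhere(l==i)[:,::-1].astype(np.float32)
        b=cv2.boxPoints(cv2.minAreaRect(p)); b=(b+.5)/4-.5+[150,225]
        w=np.array([onz(f,q,.055)[:2] for q in b]);print(s[i],b.round(1).tolist(),w.round(4).tolist(),w.mean(0).round(4))
print("handle",onz(f,(138.5,288.8),.106))
# green plate corners via approxPoly hull with dark+green mask
h=cv2.cvtColor(I,cv2.COLOR_RGB2HSV)
G=np.zeros(I.shape[:2],np.uint8);G[210:310,110:220]=((h[...,1]>90)&(h[...,0]>40)&(h[...,0]<100))[210:310,110:220]
hull=cv2.convexHull(np.argwhere(G)[:,::-1].astype(np.int32)).astype(np.float32)
q=cv2.approxPolyDP(hull,5,True)[:,0];print("plate",[(p.tolist(),onz(f,p,.015)[:2].round(4).tolist()) for p in q])
# sherd masks: darker red inside rack, top
for lab,F,(x0,x1,y0,y1) in(("top",f,(278,378,190,265)),("scene",g,(170,290,180,270))):
    L=cv2.cvtColor(F["image"],cv2.COLOR_RGB2LAB)[y0:y1,x0:x1].astype(int)
    print(lab)
    pts={"top":[(315,218),(350,218),(330,205),(328,240)],"scene":[(200,220),(245,212),(230,250)]}[lab]
    for p in pts: print(p,L[p[1]-y0,p[0]-x0], F["image"][p[1],p[0]])
```

```text
[  74    0  166  300 9336] [[168.1, 299.4], [168.1, 224.6], [209.4, 224.6], [209.4, 299.4]] [[0.4007, 0.1579], [0.5594, 0.1616], [0.5581, 0.0727], [0.3991, 0.0712]] [0.4793 0.1159]
[  53   62  108   46 3202] [[162.4, 244.4], [188.5, 239.7], [190.0, 247.5], [163.9, 252.3]] [[0.5168, 0.1728], [0.5261, 0.1172], [0.5092, 0.1139], [0.4999, 0.1694]] [0.513  0.1433]
[  65  143  108   47 3265] [[165.5, 264.7], [191.6, 259.9], [193.0, 267.7], [166.9, 272.5]] [[0.4734, 0.1653], [0.4827, 0.11], [0.4661, 0.1067], [0.4569, 0.1619]] [0.4698 0.1359]
handle [0.42397322 0.20660987 0.106     ]
plate [([206.0, 289.0], [0.4206, 0.0842]), ([137.0, 303.0], [0.3934, 0.2336]), ([127.0, 231.0], [0.5514, 0.2611]), ([194.0, 218.0], [0.5785, 0.1127])]
top
(315, 218) [ 49 141 144] [70 39 23]
(350, 218) [ 46 139 145] [66 37 21]
(330, 205) [ 63 139 149] [82 51 27]
(328, 240) [ 43 137 144] [59 36 19]
scene
(200, 220) [ 95 140 143] [114  80  64]
(245, 212) [ 91 142 144] [112  75  59]
(230, 250) [ 72 137 142] [86 61 45]
```

Run:
```python
from h import *
import pickle
f=pickle.load(open("top0.pkl","rb"));g=pickle.load(open("scene0.pkl","rb"))
for p in [(182,202.5),(206,198),(226.1,193.5),(248.9,189)]:
    print(p,[onz(g,p,z).round(4).tolist() for z in (.1115,.1155)])
for z in(.015,.03): print([onz(f,p,z)[:2].round(4).tolist() for p in [(285.6,202.3),(367.9,198.7),(370.1,249.3),(287.8,252.8)]])
a=np.radians(1.0);ux=np.array([np.cos(a),np.sin(a),0]);uy=np.array([-ux[1],ux[0],0]);uz=np.array([0,0,1])
O=np.array([.556,-.187,0])
for s in(45,-45):
  for t in (9,14):
    for y in(-28,22):
        P=O+(s+y)/1e3*uy+.03*uz+.09*(-.5*ux+.866*uz)+t/1e3*(.866*ux+.5*uz)
        print(s,t,y,P.round(4),proj(g,P).round(1),proj(f,P).round(1))
```

```text
(182, 202.5) [[0.5307, -0.2622, 0.1115], [0.5369, -0.2628, 0.1155]]
(206, 198) [[0.5312, -0.2151, 0.1115], [0.5374, -0.2161, 0.1155]]
(226.1, 193.5) [[0.5289, -0.1735, 0.1115], [0.5352, -0.1749, 0.1155]]
(248.9, 189) [[0.5286, -0.125, 0.1115], [0.5348, -0.1269, 0.1155]]
[[0.6116, -0.0941], [0.6173, -0.2811], [0.5026, -0.281], [0.4972, -0.0972]]
[[0.6091, -0.0938], [0.6147, -0.2782], [0.5016, -0.2782], [0.4963, -0.0968]]
45 9 -28 [ 0.5185 -0.1707  0.1124] [226.1 190.3] [324.6 238.8]
45 9 22 [ 0.5176 -0.1207  0.1124] [249.2 185.7] [300.2 239.6]
45 14 -28 [ 0.5228 -0.1706  0.1149] [226.6 190.3] [324.6 236.6]
45 14 22 [ 0.522  -0.1206  0.1149] [249.9 185.6] [300.1 237.3]
-45 9 -28 [ 0.5201 -0.2606  0.1124] [181.8 199.2] [368.6 237.5]
-45 9 22 [ 0.5192 -0.2106  0.1124] [206.8 194.2] [344.1 238.2]
-45 14 -28 [ 0.5244 -0.2606  0.1149] [182.  199.2] [368.7 235.2]
-45 14 22 [ 0.5235 -0.2106  0.1149] [207.2 194.2] [344.2 236. ]
```

Run:
```python
from h import *
import pickle
f=pickle.load(open("top0.pkl","rb"));g=pickle.load(open("scene0.pkl","rb"))
a=cv2.resize(f["image"][195:260,280:380],(800,520),interpolation=cv2.INTER_CUBIC)[:,:].astype(float)*2.2
b=cv2.resize(g["image"][180:270,170:290],(800,600),interpolation=cv2.INTER_CUBIC)
a=np.clip(a,0,255).astype(np.uint8)
for i in range(0,100,10): cv2.line(a,(i*8,0),(i*8,6),(255,255,255),1)
for i in range(0,65,5): cv2.line(a,(0,i*8),(6,i*8),(255,255,255),1)
cv2.imwrite("pics/rt.png",a[:,:,::-1])
```

```text
(no output)
```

View pics/rt.png

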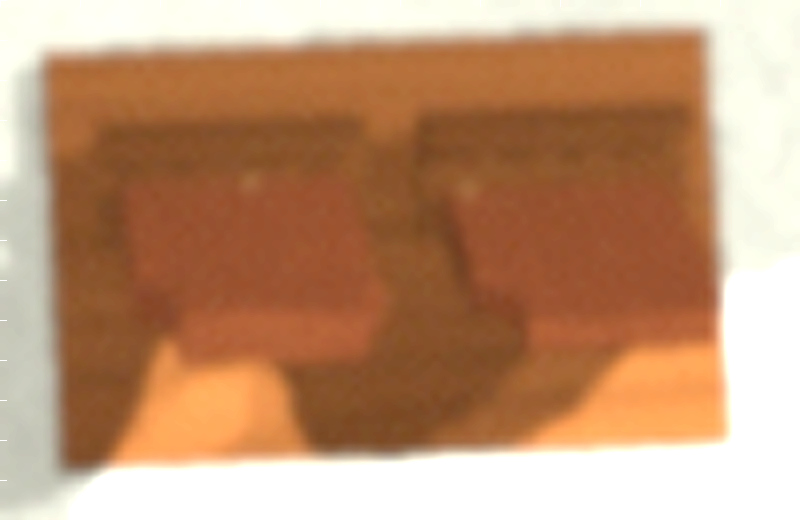

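The enhanced top crop shows the sherds' top edges: the left one (world y≈-0.145) has a wider edge strip (rows 310–358 against 315–345), so it looks thicker.

Run:
```python
from h import *
import pickle
f=pickle.load(open("top0.pkl","rb"));g=pickle.load(open("scene0.pkl","rb"))
for a,b in [((302.3,233.5),(248.9,189)),((327.8,231.8),(226.1,193.5)),((345.5,234.3),(206,198)),((369.5,233.3),(182,202.5))]:
    P,e=tri(f,a,g,b);print(P.round(4),round(e,4))
for z,ps in((.108,[(303,240.2),(326,239)]),(.108,[(345.8,238.7),(369.5,237.7)])): print([onz(f,p,z).round(4).tolist() for p in ps])
print("base edges",[onz(f,(280+u/8-.5,195+v/8-.5),.02).round(4).tolist() for u,v in((45,52),(705,32),(725,442),(63,468))])
```

```text
[ 0.53   -0.1254  0.1124] 0.0001
[ 0.533  -0.176   0.1145] 0.003
[ 0.5275 -0.2143  0.1091] 0.0003
[ 0.5289 -0.2626  0.1105] 0.0012
[[0.5166, -0.1267, 0.108], [0.5185, -0.174, 0.108]]
[[0.5186, -0.2146, 0.108], [0.52, -0.2633, 0.108]]
base edges [[0.6137, -0.093, 0.02], [0.6169, -0.2795, 0.02], [0.5013, -0.2801, 0.02], [0.4965, -0.0961, 0.02]]
```

```bash
cat >> h.py <<'E'
from scipy.spatial.transform import Rotation as Ro
def rot(yaw,tilt):
    c,s=np.cos(np.radians(yaw)),np.sin(np.radians(yaw));ux=np.array([c,s,0]);uy=np.array([-s,c,0]);k=np.array([0,0,1.])
    ct,st=np.cos(np.radians(tilt)),np.sin(np.radians(tilt))
    return np.c_[uy,ct*ux+st*k,st*ux-ct*k]
def plan(P,R):
    s=manip.read_state();A=np.array(s["tool_rot"])
    print("t",round(s["time_s"],2),"pos",np.round(s["position"],4),"F",np.round(s["ft_force"],1),"gap",round(s["finger_gap"],4),"grip",np.round(s["grip_force"],1))
    print("shift",(A.T@(np.array(P)-s["position"])/.15).round(3),"turn",(Ro.from_matrix(A.T@R).as_rotvec()/np.pi).round(4))
E
python3 - <<'E'
from h import *
plan([.489,-.148,.19],rot(1.5,30))
E
```

```text
t 0.1 pos [ 0.2368 -0.6314  0.2375] F [-0.8 -0.2 -0.9] gap 0.0879 grip 0.0
shift [ 2.706 -2.426  0.322] turn [-0.1452  0.1027 -0.3847]
```

Request:
{"name": "drive_tool", "arguments": {
  "series": [
    {"x":1,"y":-0.9,"z":0.1,"ax":-0.145,"ay":0.103,"az":-0.385},
    {"x":1,"y":-0.9,"z":0.1,"ax":-0.145,"ay":0.103,"az":-0.385},
    {"x":1,"y":-0.9,"z":0.1,"ax":-0.145,"ay":0.103,"az":-0.385},
    {"x":1,"y":-0.9,"z":0.1,"ax":-0.145,"ay":0.103,"az":-0.385},
    {"x":1,"y":-0.9,"z":0.1,"ax":-0.145,"ay":0.103,"az":-0.385},
    {"x":1,"y":-0.9,"z":0.1,"ax":-0.145,"ay":0.103,"az":-0.385},
    {"x":1,"y":-0.9,"z":0.1,"ax":-0.145,"ay":0.103,"az":-0.385},
    {"x":1,"y":-0.9,"z":0.1,"ax":-0.145,"ay":0.103,"az":-0.385},
    {"x":1,"y":-0.9,"z":0.1,"ax":-0.145,"ay":0.103,"az":-0.385}
  ],
  "jaw": 0.45,
  "force": 6
}}

```text
time_s: 1.23
position: [0.3298, -0.4529, 0.2233]
tool_rot: [[-0.024, 0.866, 0.499], [1.0, 0.021, 0.013], [0.001, 0.5, -0.866]]
ft_force: [-0.2, 0.5, -0.4]
finger_gap: 0.0399
grip_force: 0.0
```

Run:
```python
from h import *
plan([.489,-.148,.19],rot(1.5,30))
```

```text
t 1.23 pos [ 0.3298 -0.4529  0.2233] F [-0.2  0.5 -0.4] gap 0.0399 grip 0.0
shift [2.007 0.85  0.748] turn [-0.0001  0.0001 -0.0007]
```

Request:
{"name": "drive_tool", "arguments": {
  "series": [
    {"x":1,"y":0.425,"z":0.374},
    {"x":1,"y":0.425,"z":0.374},
    {"x":1,"y":0.425,"z":0.374},
    {"x":1,"y":0.425,"z":0.374}
  ]
}}

```text
schema error: expected keys x, y, z, ax, ay, az
```

Request:
{"name": "drive_tool", "arguments": {
  "series": [
    {"x":1,"y":0.425,"z":0.374},
    {"x":1,"y":0.425,"z":0.374},
    {"x":1,"y":0.425,"z":0.374},
    {"x":1,"y":0.425,"z":0.374},
    {"x":1,"y":0.425,"z":0.374}
  ]
}}

```text
schema error: expected keys x, y, z, ax, ay, az
```

Run:
```python
from h import *
plan([.544,-.148,.075],rot(1.5,30))
g=grab("scene");f=grab("top")
import pickle;pickle.dump((g,f),open("p1.pkl","wb"))
r=lambda a,w,h:cv2.resize(a,(w,h),interpolation=cv2.INTER_CUBIC)
m=np.vstack([r(g["image"][120:270,160:360],800,600)])
cv2.imwrite("pics/p1.png",np.clip(m*1.4,0,255).astype(np.uint8)[:,:,::-1])
```

```text
t 1.23 pos [ 0.3298 -0.4529  0.2233] F [-0.2  0.5 -0.4] gap 0.0399 grip 0.0
shift [1.997 0.784 1.596] turn [-0.0001  0.0001 -0.0007]
```

View pics/p1.png

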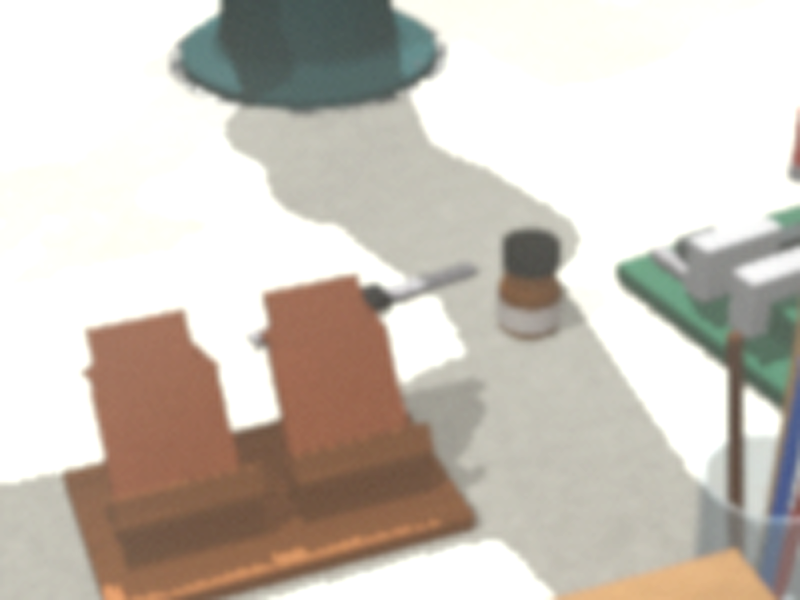

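The row form needs all six keys, so the two moves were refused and this view shows the rack unchanged, with the target sherd's top corners at (226,193) and (249,189).

Request:
{"name": "drive_tool", "arguments": {
  "series": [
    {"x":1,"y":0.425,"z":0.374,"ax":0,"ay":0,"az":0},
    {"x":1,"y":0.425,"z":0.374,"ax":0,"ay":0,"az":0},
    {"x":1,"y":0.425,"z":0.374,"ax":0,"ay":0,"az":0},
    {"x":1,"y":0.425,"z":0.374,"ax":0,"ay":0,"az":0}
  ]
}}

```text
time_s: 1.82
position: [0.4102, -0.297, 0.2066]
tool_rot: [[-0.032, 0.865, 0.5], [0.999, 0.028, 0.016], [-0.0, 0.5, -0.866]]
ft_force: [-0.2, 0.5, -0.6]
finger_gap: 0.0395
grip_force: 0.0
```

Request:
{"name": "drive_tool", "arguments": {
  "series": [
    {"x":1,"y":0.425,"z":0.374,"ax":0,"ay":0,"az":0},
    {"x":1,"y":0.425,"z":0.374,"ax":0,"ay":0,"az":0},
    {"x":1,"y":0.425,"z":0.374,"ax":0,"ay":0,"az":0},
    {"x":1,"y":0.425,"z":0.374,"ax":0,"ay":0,"az":0},
    {"x":1,"y":0.425,"z":0.374,"ax":0,"ay":0,"az":0}
  ]
}}

```text
time_s: 2.45
position: [0.4888, -0.1493, 0.1907]
tool_rot: [[-0.027, 0.865, 0.501], [1.0, 0.025, 0.012], [-0.002, 0.501, -0.865]]
ft_force: [-0.1, -0.2, 0.4]
finger_gap: 0.0394
grip_force: 0.0
```

Run:
```python
from h import *
plan([.544,-.148,.075],rot(1.5,30))
g=grab("scene")
cv2.imwrite("pics/p2.png",np.clip(cv2.resize(g["image"][120:270,160:360],(800,600),interpolation=cv2.INTER_CUBIC)*1.4,0,255).astype(np.uint8)[:,:,::-1])
```

```text
t 2.45 pos [ 0.4888 -0.1493  0.1907] F [-0.1 -0.2  0.4] gap 0.0394 grip 0.0
shift [ 0.    -0.068  0.852] turn [0.0004 0.0004 0.0007]
```

View pics/p2.png

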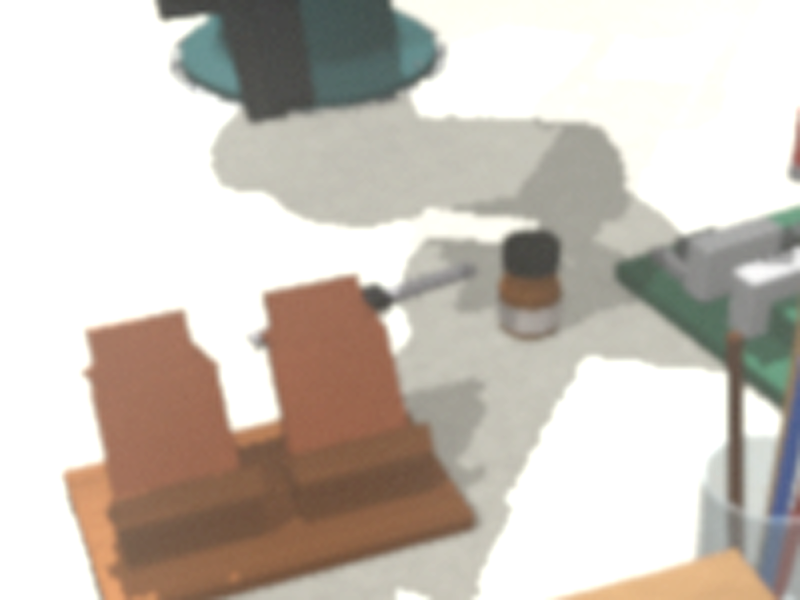

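The front finger tip shows at about (230,149), above the target sherd at (226–249,190).

Run:
```python
from h import *
import pickle
g=pickle.load(open("scene0.pkl","rb"));s=manip.read_state();R=np.array(s["tool_rot"]);p=np.array(s["position"])
for a in(-.009,-.011,.009,.011): print([proj(g,p+R@[a,b,0]).round(1).tolist() for b in(.0197,.0372)])
```

```text
[[227.3, 147.5], [229.3, 146.6]]
[[226.3, 147.7], [228.3, 146.7]]
[[236.1, 146.1], [238.3, 145.1]]
[[237.1, 145.9], [239.3, 144.9]]
```

Request:
{"name": "drive_tool", "arguments": {
  "series": [
    {"x":0,"y":-0.068,"z":0.2,"ax":0,"ay":0,"az":0},
    {"x":0,"y":-0.068,"z":0.45,"ax":0,"ay":0,"az":0},
    {"x":0,"y":-0.068,"z":0.6,"ax":0,"ay":0,"az":0},
    {"x":0,"y":-0.068,"z":0.6,"ax":0,"ay":0,"az":0},
    {"x":0,"y":-0.068,"z":0.6,"ax":0,"ay":0,"az":0}
  ]
}}

```text
time_s: 3.12
position: [0.5246, -0.1492, 0.1078]
tool_rot: [[-0.025, 0.865, 0.501], [1.0, 0.022, 0.011], [-0.001, 0.501, -0.865]]
ft_force: [-0.2, 0.2, 0.9]
finger_gap: 0.0395
grip_force: 0.0
```

Run:
```python
from h import *
plan([.544,-.148,.075],rot(1.5,30))
g=grab("scene");f=grab("top")
r=lambda a:cv2.resize(a,(400,300),interpolation=cv2.INTER_CUBIC)
m=np.hstack([cv2.resize(g["image"][135:255,190:290],(500,600),interpolation=cv2.INTER_CUBIC),np.vstack([r(f["image"][190:265,278:378])[:,:300]]*2)])
cv2.imwrite("pics/p3.png",np.clip(m*1.4,0,255).astype(np.uint8)[:,:,::-1])
```

```text
t 3.12 pos [ 0.5246 -0.1492  0.1078] F [-0.2  0.2  0.9] gap 0.0395 grip 0.0
shift [0.005 0.003 0.254] turn [ 0.0004  0.0006 -0.0001]
```

View pics/p3.png

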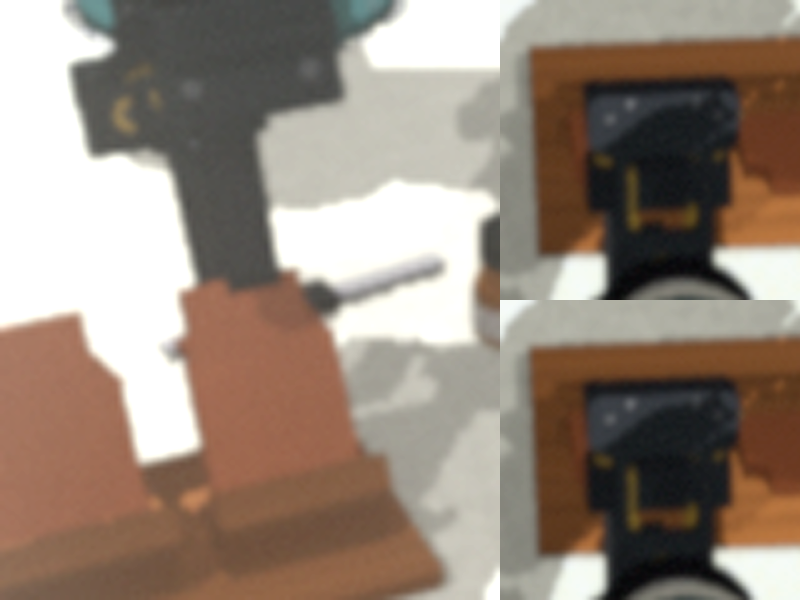

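The front finger is just in front of the sherd's top edge with clearance on both sides; I descend and pinch softly.

Request:
{"name": "drive_tool", "arguments": {
  "series": [
    {"x":0,"y":0,"z":0.1,"ax":0,"ay":0,"az":0},
    {"x":0,"y":0,"z":0.2,"ax":0,"ay":0,"az":0},
    {"x":0,"y":0,"z":0.25,"ax":0,"ay":0,"az":0},
    {"x":0,"y":0,"z":0.25,"ax":0,"ay":0,"az":0}
  ]
}}

```text
time_s: 3.72
position: [0.5434, -0.1472, 0.0748]
tool_rot: [[-0.027, 0.865, 0.501], [1.0, 0.024, 0.013], [-0.001, 0.501, -0.866]]
ft_force: [0.1, 0.1, 0.1]
finger_gap: 0.0397
grip_force: 0.0
```

Request:
{"name": "drive_tool", "arguments": {
  "series": [
    {"x":0,"y":0,"z":0,"ax":0,"ay":0,"az":0},
    {"x":0,"y":0,"z":0,"ax":0,"ay":0,"az":0},
    {"x":0,"y":0,"z":0,"ax":0,"ay":0,"az":0},
    {"x":0,"y":0,"z":0,"ax":0,"ay":0,"az":0}
  ],
  "jaw": 0.25,
  "force": 4
}}

```text
time_s: 4.22
position: [0.5434, -0.1472, 0.0748]
tool_rot: [[-0.027, 0.865, 0.501], [1.0, 0.024, 0.013], [-0.001, 0.501, -0.866]]
ft_force: [0.6, 0.3, 0.6]
finger_gap: 0.022
grip_force: 0.0
```

Request:
{"name": "drive_tool", "arguments": {
  "series": [
    {"x":0,"y":0,"z":0,"ax":0,"ay":0,"az":0},
    {"x":0,"y":0,"z":0,"ax":0,"ay":0,"az":0},
    {"x":0,"y":0,"z":0,"ax":0,"ay":0,"az":0},
    {"x":0,"y":0,"z":0,"ax":0,"ay":0,"az":0},
    {"x":0,"y":0,"z":0,"ax":0,"ay":0,"az":0}
  ],
  "jaw": 0.05,
  "force": 4
}}

```text
time_s: 4.85
position: [0.544, -0.1474, 0.0752]
tool_rot: [[-0.027, 0.865, 0.502], [1.0, 0.024, 0.012], [-0.002, 0.502, -0.865]]
ft_force: [2.1, 1.3, 3.0]
finger_gap: 0.014
grip_force: 4.0
```

Gap 14.0 mm: with thicknesses 8–15 mm and a 5 mm difference this must be the thicker. Firm the grip and lift along the slot.

Request:
{"name": "drive_tool", "arguments": {
  "series": [
    {"x":0,"y":0,"z":0,"ax":0,"ay":0,"az":0},
    {"x":0,"y":0,"z":0,"ax":0,"ay":0,"az":0},
    {"x":0,"y":0.01,"z":-0.03,"ax":0,"ay":0,"az":0},
    {"x":0,"y":0.02,"z":-0.08,"ax":0,"ay":0,"az":0},
    {"x":0,"y":0.04,"z":-0.18,"ax":0,"ay":0,"az":0},
    {"x":0,"y":0.06,"z":-0.35,"ax":0,"ay":0,"az":0},
    {"x":0,"y":0.08,"z":-0.55,"ax":0,"ay":0,"az":0},
    {"x":0,"y":0.1,"z":-0.8,"ax":0,"ay":0,"az":0},
    {"x":0,"y":0.1,"z":-0.8,"ax":0,"ay":0,"az":0}
  ],
  "jaw": 0.0,
  "force": 18
}}

```text
time_s: 5.98
position: [0.496, -0.1489, 0.1875]
tool_rot: [[-0.027, 0.864, 0.502], [1.0, 0.025, 0.011], [-0.003, 0.502, -0.865]]
ft_force: [0.3, -0.1, -1.5]
finger_gap: 0.0142
grip_force: 18.0
```

Run:
```python
from h import *
plan([.4913,.138,.21],rot(9.5,0))
```

```text
t 5.97 pos [ 0.496  -0.1489  0.1875] F [ 0.3 -0.1 -1.5] gap 0.0142 grip 18.0
shift [ 1.912  0.096 -0.124] turn [ 0.1672  0.0126 -0.0429]
```

Request:
{"name": "drive_tool", "arguments": {
  "series": [
    {"x":0.25,"y":0,"z":-0.1,"ax":0.05,"ay":0.004,"az":-0.014},
    {"x":0.6,"y":0.02,"z":-0.1,"ax":0.11,"ay":0.008,"az":-0.03},
    {"x":0.95,"y":0.05,"z":-0.1,"ax":0.167,"ay":0.0126,"az":-0.043},
    {"x":0.95,"y":0.05,"z":-0.1,"ax":0.167,"ay":0.0126,"az":-0.043},
    {"x":0.95,"y":0.05,"z":-0.1,"ax":0.167,"ay":0.0126,"az":-0.043}
  ]
}}

```text
time_s: 6.6
position: [0.4902, -0.0055, 0.1999]
tool_rot: [[-0.167, 0.986, -0.005], [0.986, 0.167, 0.002], [0.003, -0.005, -1.0]]
ft_force: [-0.2, 0.0, -2.7]
finger_gap: 0.0137
grip_force: 18.0
```

Run:
```python
from h import *
plan([.4913,.138,.17],rot(9.5,0))
```

```text
t 6.6 pos [ 0.4902 -0.0055  0.1999] F [-0.2  0.  -2.7] gap 0.0137 grip 18.0
shift [0.941 0.168 0.201] turn [-0.0016 -0.0009  0.0008]
```

Request:
{"name": "drive_tool", "arguments": {
  "series": [
    {"x":0.4,"y":0.08,"z":0.05,"ax":0,"ay":0,"az":0},
    {"x":0.75,"y":0.15,"z":0.12,"ax":0,"ay":0,"az":0},
    {"x":0.94,"y":0.168,"z":0.2,"ax":-0.0016,"ay":-0.0009,"az":0.0008},
    {"x":0.94,"y":0.168,"z":0.2,"ax":-0.0016,"ay":-0.0009,"az":0.0008},
    {"x":0.94,"y":0.168,"z":0.2,"ax":-0.0016,"ay":-0.0009,"az":0.0008}
  ]
}}

```text
time_s: 7.22
position: [0.4923, 0.1354, 0.1726]
tool_rot: [[-0.161, 0.987, 0.004], [0.987, 0.161, -0.001], [-0.001, 0.004, -1.0]]
ft_force: [0.5, 0.2, -1.9]
finger_gap: 0.0139
grip_force: 18.0
```

Run:
```python
from h import *
plan([.4913,.138,.11],rot(9.5,0))
import pickle
g=grab("scene");f=grab("top");pickle.dump((g,f),open("c1.pkl","wb"))
m=np.vstack([cv2.resize(g["image"][120:220,300:420],(480,400),interpolation=cv2.INTER_CUBIC)])
n=cv2.resize(f["image"][210:310,125:205],(320,400),interpolation=cv2.INTER_CUBIC)
cv2.imwrite("pics/c1.png",np.clip(np.hstack([m,n])*1.4,0,255).astype(np.uint8)[:,:,::-1])
```

```text
t 7.22 pos [0.4923 0.1354 0.1726] F [ 0.5  0.2 -1.9] gap 0.0139 grip 18.0
shift [ 0.018 -0.005  0.417] turn [ 0.0012  0.0004 -0.0012]
```

View pics/c1.png

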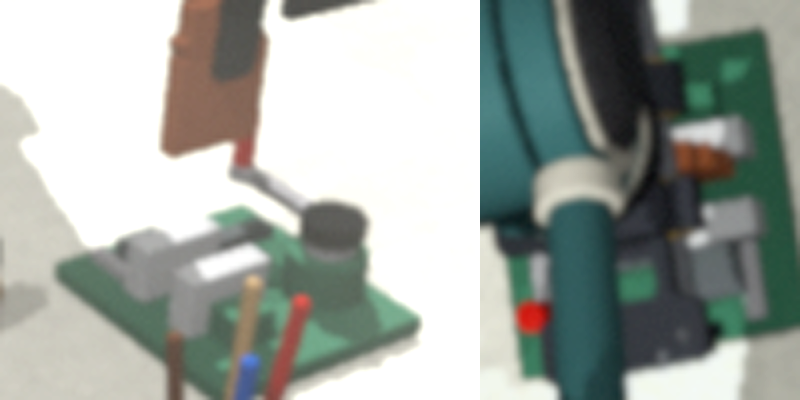

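The scene crop shows the sherd upright, its foot's left corner at about (341,158), jaws below at (360–395,190). In the top crop the sherd's foot end sits over the jaw gap at about (177,250). I lower to just above the jaws and compare again.

Request:
{"name": "drive_tool", "arguments": {
  "series": [
    {"x":0.018,"y":-0.005,"z":0.15,"ax":0.001,"ay":0,"az":-0.001},
    {"x":0.018,"y":-0.005,"z":0.3,"ax":0.001,"ay":0,"az":-0.001},
    {"x":0.018,"y":-0.005,"z":0.36,"ax":0.001,"ay":0,"az":-0.001},
    {"x":0.018,"y":-0.005,"z":0.36,"ax":0.001,"ay":0,"az":-0.001}
  ]
}}

```text
time_s: 7.82
position: [0.4917, 0.1391, 0.1186]
tool_rot: [[-0.165, 0.986, -0.0], [0.986, 0.165, -0.001], [-0.001, -0.0, -1.0]]
ft_force: [-0.7, 0.3, -1.2]
finger_gap: 0.0134
grip_force: 18.0
```

Run:
```python
from h import *
plan([.4913,.138,.11],rot(9.5,0))
import pickle
g=grab("scene");f=grab("top");pickle.dump((g,f),open("c2.pkl","wb"))
m=cv2.resize(g["image"][145:220,320:400],(480,450),interpolation=cv2.INTER_CUBIC)
n=cv2.resize(f["image"][225:285,160:202],(315,450),interpolation=cv2.INTER_CUBIC)
cv2.imwrite("pics/c2.png",np.clip(np.hstack([m,n])*1.4,0,255).astype(np.uint8)[:,:,::-1])
s=manip.read_state();R=np.array(s["tool_rot"]);p=np.array(s["position"])
for z in (.044,.048,.052):
  print(z,[(proj(g,p+R@[a,b,z]).round(1).tolist(),proj(f,p+R@[a,b,z]).round(1).tolist()) for a in(-.032,.032) for b in(-.007,.007)])
```

```text
t 7.83 pos [0.4917 0.1391 0.1186] F [-0.7  0.3 -1.2] gap 0.0134 grip 18.0
shift [-0.007 -0.004  0.057] turn [-0.      0.0002  0.    ]
0.044 [([337.7, 176.0], [191.4, 255.3]), ([341.4, 178.6], [190.4, 248.7]), ([358.4, 169.5], [161.0, 260.9]), ([362.2, 171.9], [160.1, 254.3])]
0.048 [([337.5, 177.5], [191.7, 255.4]), ([341.2, 180.1], [190.7, 248.9]), ([358.2, 170.9], [161.5, 261.0]), ([362.0, 173.4], [160.5, 254.4])]
0.052 [([337.3, 179.0], [192.1, 255.5]), ([341.0, 181.5], [191.1, 249.0]), ([358.0, 172.4], [161.9, 261.1]), ([361.8, 174.8], [161.0, 254.5])]
```

View pics/c2.png

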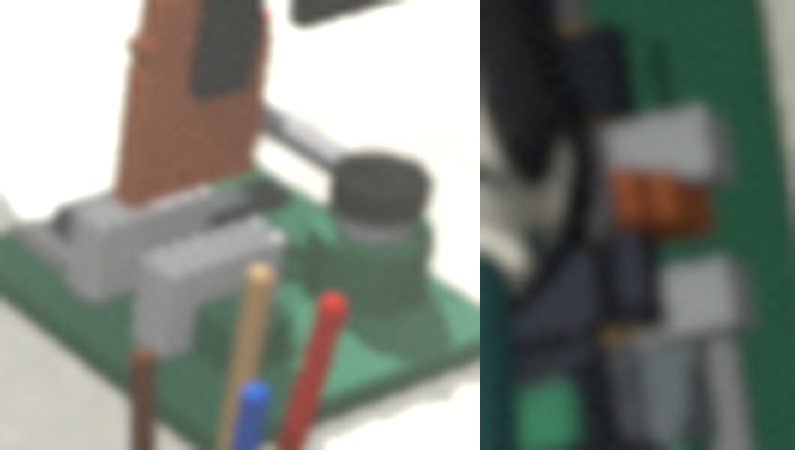

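The sherd's foot (rows ~249.5–256.5) lies between the fixed jaw's edge (~249) and the moving jaw's edge (~260), a bit near the fixed jaw. A row profile will settle it.

Run:
```python
from h import *
import pickle
g,f=pickle.load(open("c2.pkl","rb"));f0=pickle.load(open("top0.pkl","rb"))
A=f["image"].astype(int);B=f0["image"].astype(int)
for c in (186,188,190):
    print(c);print("rows 240-268")
    print("R ",A[240:269,c,0].tolist());print("RG",(A[240:269,c,0]-A[240:269,c,2]).tolist());print("B0",B[240:269,c,2].tolist());print("Bnow",A[240:269,c,2].tolist())
```

```text
186
rows 240-268
R  [88, 100, 102, 103, 105, 104, 102, 96, 84, 74, 71, 73, 74, 70, 62, 51, 42, 36, 32, 49, 75, 92, 99, 102, 102, 100, 99, 97, 95]
RG [-3, -1, -2, -1, 0, -1, 0, 5, 16, 32, 46, 51, 50, 50, 43, 32, 18, 1, -11, -8, -4, -3, -2, -2, -1, -2, -2, -2, -2]
B0 [129, 147, 152, 153, 154, 155, 155, 151, 137, 112, 79, 51, 39, 39, 39, 41, 40, 40, 44, 69, 106, 134, 148, 151, 153, 153, 154, 154, 148]
Bnow [91, 101, 104, 104, 105, 105, 102, 91, 68, 42, 25, 22, 24, 20, 19, 19, 24, 35, 43, 57, 79, 95, 101, 104, 103, 102, 101, 99, 97]
188
rows 240-268
R  [94, 99, 101, 102, 103, 104, 102, 96, 80, 65, 61, 61, 61, 61, 57, 51, 43, 33, 34, 55, 81, 96, 102, 104, 104, 103, 104, 102, 94]
RG [-2, -1, -1, -1, -2, -1, -2, 0, 3, 17, 33, 42, 43, 41, 39, 31, 13, -4, -11, -7, -3, -2, -2, -1, -1, -2, -2, -1, -2]
B0 [131, 143, 148, 150, 152, 154, 153, 147, 127, 98, 70, 47, 40, 40, 39, 39, 38, 40, 49, 81, 121, 143, 150, 152, 153, 154, 155, 154, 146]
Bnow [96, 100, 102, 103, 105, 105, 104, 96, 77, 48, 28, 19, 18, 20, 18, 20, 30, 37, 45, 62, 84, 98, 104, 105, 105, 105, 106, 103, 96]
190
rows 240-268
R  [67, 74, 77, 81, 84, 88, 87, 82, 69, 56, 50, 51, 52, 51, 50, 48, 38, 33, 42, 68, 88, 98, 102, 102, 104, 104, 103, 99, 87]
RG [-3, -2, -1, -2, -2, -1, -1, 0, 0, 6, 14, 18, 21, 24, 25, 19, 3, -8, -10, -5, -3, -2, -2, -2, -1, -1, -2, -2, -2]
B0 [85, 93, 100, 107, 115, 121, 126, 123, 109, 84, 61, 45, 40, 39, 39, 39, 40, 42, 59, 94, 128, 145, 151, 152, 153, 154, 154, 150, 137]
Bnow [70, 76, 78, 83, 86, 89, 88, 82, 69, 50, 36, 33, 31, 27, 25, 29, 35, 41, 52, 73, 91, 100, 104, 104, 105, 105, 105, 101, 89]
```

Run:
```python
from h import *
import pickle
g,f=pickle.load(open("c2.pkl","rb"))
u=np.array([np.cos(np.radians(9.5)),np.sin(np.radians(9.5))])
for r,z in((248.8,.055),(259.4,.055),(255.6,.07),(256.1,.07)): 
    P=onz(f,(188,r),z);print(r,P.round(4),"along clamp x",(P[:2]@u).round(4))
print("tcp",np.array([.4917,.1391])@u)
```

```text
248.8 [0.5065 0.118  0.055 ] along clamp x 0.519
259.4 [0.4838 0.1177 0.055 ] along clamp x 0.4966
255.6 [0.491  0.1151 0.07  ] along clamp x 0.5033
256.1 [0.49   0.1151 0.07  ] along clamp x 0.5022
tcp 0.507914752251077
```

The sherd is about 2 mm too near the fixed jaw, so I shift it back and lower into the gap in steps, watching forces.

Request:
{"name": "drive_tool", "arguments": {
  "series": [
    {"x":0,"y":-0.013,"z":0,"ax":0,"ay":0,"az":0},
    {"x":0,"y":-0.013,"z":0.07,"ax":0,"ay":0,"az":0},
    {"x":0,"y":-0.013,"z":0.14,"ax":0,"ay":0,"az":0},
    {"x":0,"y":-0.013,"z":0.2,"ax":0,"ay":0,"az":0},
    {"x":0,"y":-0.013,"z":0.2,"ax":0,"ay":0,"az":0},
    {"x":0,"y":-0.013,"z":0.2,"ax":0,"ay":0,"az":0}
  ]
}}

```text
time_s: 8.68
position: [0.49, 0.1396, 0.0887]
tool_rot: [[-0.166, 0.986, 0.001], [0.986, 0.166, -0.001], [-0.001, 0.001, -1.0]]
ft_force: [0.0, -0.4, -1.1]
finger_gap: 0.0138
grip_force: 18.0
```

Request:
{"name": "drive_tool", "arguments": {
  "series": [
    {"x":0,"y":0,"z":0.04,"ax":0,"ay":0,"az":0},
    {"x":0,"y":0,"z":0.08,"ax":0,"ay":0,"az":0},
    {"x":0,"y":0,"z":0.1,"ax":0,"ay":0,"az":0},
    {"x":0,"y":0,"z":0.11,"ax":0,"ay":0,"az":0},
    {"x":0,"y":0,"z":0.11,"ax":0,"ay":0,"az":0}
  ]
}}

```text
time_s: 9.3
position: [0.4899, 0.1396, 0.0722]
tool_rot: [[-0.166, 0.986, 0.001], [0.986, 0.166, -0.001], [-0.001, 0.001, -1.0]]
ft_force: [-0.4, -0.4, -2.1]
finger_gap: 0.0139
grip_force: 18.0
```

Request:
{"name": "drive_tool", "arguments": {
  "series": [
    {"x":0,"y":0,"z":0.01,"ax":0,"ay":0,"az":0},
    {"x":0,"y":0,"z":0.02,"ax":0,"ay":0,"az":0},
    {"x":0,"y":0,"z":0.03,"ax":0,"ay":0,"az":0},
    {"x":0,"y":0,"z":0.03,"ax":0,"ay":0,"az":0}
  ]
}}

```text
time_s: 9.8
position: [0.4898, 0.1395, 0.0677]
tool_rot: [[-0.166, 0.986, 0.0], [0.986, 0.166, -0.001], [-0.001, 0.0, -1.0]]
ft_force: [-0.7, 1.3, -1.2]
finger_gap: 0.014
grip_force: 18.0
```

Request:
{"name": "drive_tool", "arguments": {
  "series": [
    {"x":0,"y":0,"z":0.006,"ax":0,"ay":0,"az":0},
    {"x":0,"y":0,"z":0.012,"ax":0,"ay":0,"az":0},
    {"x":0,"y":0,"z":0.012,"ax":0,"ay":0,"az":0}
  ]
}}

```text
time_s: 10.18
position: [0.4899, 0.1396, 0.066]
tool_rot: [[-0.166, 0.986, 0.001], [0.986, 0.166, -0.001], [-0.001, 0.001, -1.0]]
ft_force: [0.2, -0.3, -1.3]
finger_gap: 0.0137
grip_force: 18.0
```

Request:
{"name": "drive_tool", "arguments": {
  "series": [
    {"x":0,"y":0,"z":0.006,"ax":0,"ay":0,"az":0},
    {"x":0,"y":0,"z":0.01,"ax":0,"ay":0,"az":0},
    {"x":0,"y":0,"z":0.01,"ax":0,"ay":0,"az":0}
  ]
}}

```text
time_s: 10.55
position: [0.4899, 0.1396, 0.0645]
tool_rot: [[-0.166, 0.986, 0.001], [0.986, 0.166, -0.001], [-0.001, 0.001, -1.0]]
ft_force: [-0.4, 0.2, -2.6]
finger_gap: 0.0136
grip_force: 18.0
```

Request:
{"name": "drive_tool", "arguments": {
  "series": [
    {"x":0,"y":0,"z":0.005,"ax":0,"ay":0,"az":0},
    {"x":0,"y":0,"z":0.007,"ax":0,"ay":0,"az":0},
    {"x":0,"y":0,"z":0.007,"ax":0,"ay":0,"az":0}
  ]
}}

```text
time_s: 10.92
position: [0.49, 0.1396, 0.0635]
tool_rot: [[-0.166, 0.986, 0.001], [0.986, 0.166, -0.0], [-0.001, 0.001, -1.0]]
ft_force: [-0.1, -0.5, -1.9]
finger_gap: 0.0141
grip_force: 18.0
```

Request:
{"name": "drive_tool", "arguments": {
  "series": [
    {"x":0,"y":0,"z":0.004,"ax":0,"ay":0,"az":0},
    {"x":0,"y":0,"z":0.007,"ax":0,"ay":0,"az":0},
    {"x":0,"y":0,"z":0.007,"ax":0,"ay":0,"az":0}
  ]
}}

```text
time_s: 11.3
position: [0.49, 0.1396, 0.0625]
tool_rot: [[-0.166, 0.986, 0.001], [0.986, 0.166, -0.0], [-0.001, 0.001, -1.0]]
ft_force: [0.4, 0.6, -1.3]
finger_gap: 0.0144
grip_force: 18.0
```

Request:
{"name": "drive_tool", "arguments": {
  "series": [
    {"x":0,"y":0,"z":0.004,"ax":0,"ay":0,"az":0},
    {"x":0,"y":0,"z":0.007,"ax":0,"ay":0,"az":0},
    {"x":0,"y":0,"z":0.007,"ax":0,"ay":0,"az":0}
  ]
}}

```text
time_s: 11.68
position: [0.4902, 0.1396, 0.0624]
tool_rot: [[-0.166, 0.986, 0.001], [0.986, 0.166, -0.001], [-0.001, 0.001, -1.0]]
ft_force: [-3.3, -1.8, 6.2]
finger_gap: 0.0139
grip_force: 18.0
```

Contact with the slot floor. I ease the load and open.

Request:
{"name": "drive_tool", "arguments": {
  "series": [
    {"x":0,"y":0,"z":-0.004,"ax":0,"ay":0,"az":0},
    {"x":0,"y":0,"z":-0.004,"ax":0,"ay":0,"az":0}
  ],
  "force": 4
}}

```text
time_s: 11.92
position: [0.4903, 0.1396, 0.0624]
tool_rot: [[-0.166, 0.986, 0.001], [0.986, 0.166, -0.0], [-0.001, 0.001, -1.0]]
ft_force: [-0.9, -0.9, 3.7]
finger_gap: 0.0139
grip_force: 4.0
```

Request:
{"name": "drive_tool", "arguments": {
  "series": [
    {"x":0,"y":0,"z":0,"ax":0,"ay":0,"az":0},
    {"x":0,"y":0,"z":0,"ax":0,"ay":0,"az":0},
    {"x":0,"y":0,"z":0,"ax":0,"ay":0,"az":0},
    {"x":0,"y":0,"z":0,"ax":0,"ay":0,"az":0}
  ],
  "jaw": 0.2
}}

```text
time_s: 12.42
position: [0.4899, 0.1396, 0.0619]
tool_rot: [[-0.166, 0.986, 0.001], [0.986, 0.166, -0.0], [-0.001, 0.001, -1.0]]
ft_force: [0.3, 0.4, -0.2]
finger_gap: 0.0176
grip_force: 0.0
```

Request:
{"name": "drive_tool", "arguments": {
  "series": [
    {"x":0,"y":0,"z":0,"ax":0,"ay":0,"az":0},
    {"x":0,"y":0,"z":0,"ax":0,"ay":0,"az":0},
    {"x":0,"y":0,"z":0,"ax":0,"ay":0,"az":0}
  ],
  "jaw": 0.45
}}

```text
time_s: 12.8
position: [0.49, 0.1396, 0.062]
tool_rot: [[-0.166, 0.986, 0.001], [0.986, 0.166, -0.0], [-0.001, 0.001, -1.0]]
ft_force: [-0.1, -0.3, 0.7]
finger_gap: 0.0395
grip_force: 0.0
```

Request:
{"name": "drive_tool", "arguments": {
  "series": [
    {"x":0,"y":0,"z":-0.1,"ax":0,"ay":0,"az":0},
    {"x":0,"y":0,"z":-0.3,"ax":0,"ay":0,"az":0},
    {"x":0,"y":0,"z":-0.6,"ax":0,"ay":0,"az":0},
    {"x":0,"y":0,"z":-0.9,"ax":0,"ay":0,"az":0},
    {"x":0,"y":0,"z":-0.9,"ax":0,"ay":0,"az":0}
  ]
}}

```text
time_s: 13.42
position: [0.4933, 0.1405, 0.203]
tool_rot: [[-0.166, 0.986, 0.011], [0.986, 0.166, 0.002], [0.0, 0.011, -1.0]]
ft_force: [0.6, 0.1, -0.6]
finger_gap: 0.0395
grip_force: 0.0
```

Run:
```python
from h import *
g=grab("scene");f=grab("top")
import pickle;pickle.dump((g,f),open("d1.pkl","wb"))
m=cv2.resize(g["image"][125:220,315:405],(450,475),interpolation=cv2.INTER_CUBIC)
n=cv2.resize(f["image"][215:310,125:195],(350,475),interpolation=cv2.INTER_CUBIC)
cv2.imwrite("pics/d1.png",np.clip(np.hstack([m,n])*1.4,0,255).astype(np.uint8)[:,:,::-1])
# handle now
h=cv2.cvtColor(f["image"],cv2.COLOR_RGB2HSV)[275:300,120:160]
M=((h[...,0]<6)|(h[...,0]>174))&(h[...,1]>180)
q=np.argwhere(M).mean(0)[::-1]+[120,275];print(M.sum(),q,onz(f,q,.106).round(4))
```

```text
0 [nan nan] [nan nan nan]<stdin>:10: RuntimeWarning: Mean of empty slice.
  ret = um.true_divide(
```

View pics/d1.png

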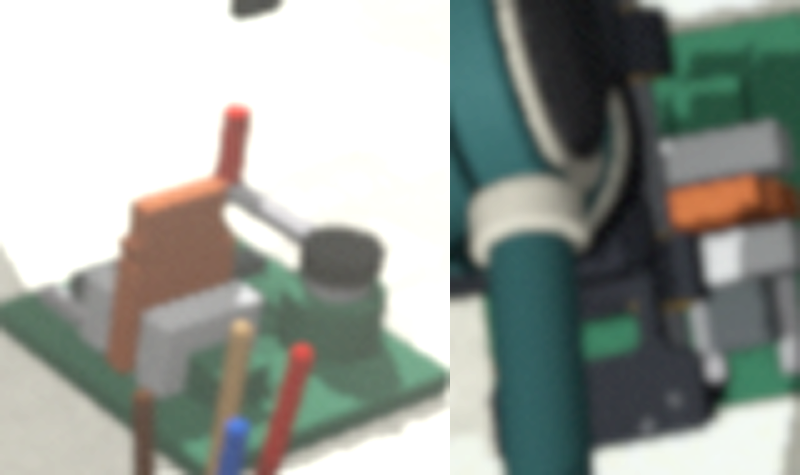

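The scene crop shows the sherd standing upright between the jaws, released, with the red handle at (362,146). Next is the lever: pushing it from behind with shut fingers lets it jump free at the click.

```bash
cat >> h.py <<'E'
HUB=np.array([.5083,.2233])
def lev(th,z,d=.018):
    a=np.radians(th);e=np.array([np.cos(a),np.sin(a)]);t=np.array([e[1],-e[0]])
    return np.r_[HUB+.085*e-d*t,z],rot(th-180,0)
E
python3 - <<'E'
from h import *
plan(*lev(199,.16));plan(*lev(199,.08))
E
```

```text
t 13.53 pos [0.4902 0.1397 0.1981] F [-0.7  0.7 -1.1] gap 0.0396 grip 0.0
shift [ 0.318 -0.328  0.253] turn [ 0.0009  0.0002 -0.0524]
t 13.53 pos [0.4902 0.1397 0.1981] F [-0.7  0.7 -1.1] gap 0.0396 grip 0.0
shift [ 0.318 -0.33   0.787] turn [ 0.0009  0.0002 -0.0524]
```

Request:
{"name": "drive_tool", "arguments": {
  "series": [
    {"x":0.318,"y":-0.33,"z":0,"ax":0.001,"ay":0,"az":-0.052},
    {"x":0.318,"y":-0.33,"z":0.1,"ax":0.001,"ay":0,"az":-0.052},
    {"x":0.318,"y":-0.33,"z":0.25,"ax":0.001,"ay":0,"az":-0.052},
    {"x":0.318,"y":-0.33,"z":0.25,"ax":0.001,"ay":0,"az":-0.052},
    {"x":0.318,"y":-0.33,"z":0.45,"ax":0.001,"ay":0,"az":-0.052},
    {"x":0.318,"y":-0.33,"z":0.65,"ax":0.001,"ay":0,"az":-0.052},
    {"x":0.318,"y":-0.33,"z":0.785,"ax":0.001,"ay":0,"az":-0.052},
    {"x":0.318,"y":-0.33,"z":0.785,"ax":0.001,"ay":0,"az":-0.052}
  ],
  "jaw": 0
}}

```text
time_s: 14.52
position: [0.4319, 0.1775, 0.0775]
tool_rot: [[-0.323, 0.946, -0.006], [0.946, 0.323, -0.003], [-0.001, -0.007, -1.0]]
ft_force: [0.3, -0.2, 0.2]
finger_gap: 0.0003
grip_force: 0.0
```

Run:
```python
from h import *
plan(*lev(199,.08))
s=manip.read_state();print(np.round(s["qpos"],2))
for t in (195,191,187,183,179,175,171,167): 
    P,R=lev(t,.08);A=np.array(s["tool_rot"]);B,_=lev(199,.08)
    print(t,(A.T@(P-s["position"])/.15).round(3),(Ro.from_matrix(A.T@R).as_rotvec()/np.pi).round(4))
```

```text
t 14.53 pos [0.4319 0.1775 0.0775] F [ 0.3 -0.2  0.2] gap 0.0003 grip 0.0
shift [ 0.003  0.014 -0.017] turn [-0.0022  0.0002 -0.0007]
[ 0.34  0.04  2.19 -0.    0.92  0.01]
195 [ 0.043  0.007 -0.017] [-0.0022  0.0003  0.0215]
191 [ 0.083  0.003 -0.017] [-0.0022  0.0004  0.0437]
187 [ 0.123  0.001 -0.017] [-0.0022  0.0004  0.066 ]
183 [ 0.164  0.002 -0.017] [-0.0022  0.0005  0.0882]
179 [ 0.204  0.007 -0.017] [-0.0022  0.0006  0.1104]
175 [ 0.244  0.014 -0.017] [-0.0022  0.0007  0.1326]
171 [ 0.283  0.023 -0.017] [-0.0021  0.0008  0.1549]
167 [ 0.322  0.036 -0.017] [-0.0021  0.0008  0.1771]
```

Request:
{"name": "drive_tool", "arguments": {
  "series": [
    {"x":0.043,"y":0.007,"z":-0.017,"ax":-0.002,"ay":0,"az":0.0215},
    {"x":0.083,"y":0.003,"z":-0.017,"ax":-0.002,"ay":0,"az":0.0437},
    {"x":0.123,"y":0.001,"z":-0.017,"ax":-0.002,"ay":0,"az":0.066},
    {"x":0.123,"y":0.001,"z":-0.017,"ax":-0.002,"ay":0,"az":0.066}
  ]
}}

```text
time_s: 15.02
position: [0.4287, 0.1961, 0.0831]
tool_rot: [[-0.124, 0.992, 0.006], [0.992, 0.124, 0.001], [-0.0, 0.006, -1.0]]
ft_force: [0.3, -0.0, 0.2]
finger_gap: 0.0002
grip_force: 0.5
```

```bash
cat > nx.py <<'E'
from h import *
import sys
s=manip.read_state();A=np.array(s["tool_rot"]);p=np.array(s["position"])
# tool's present angle from its yaw; tangential force
th=180+np.degrees(np.arctan2(-A[0,0],A[1,0]));print("t",round(s["time_s"],2),"th",th.round(1),"F tool",(A.T@np.array(s["ft_force"])).round(1),"z",p[2].round(4))
f=manip.grab_frame("top");h=cv2.cvtColor(f["image"],cv2.COLOR_RGB2HSV)[230:305,105:165]
M=(((h[...,0]<6)|(h[...,0]>174))&(h[...,1]>170)&(h[...,2]>60))
if M.sum()>8:
    q=np.argwhere(M).mean(0)[::-1]+[105,230];P=onz(f,q,.106);d=P[:2]-HUB;print("handle",M.sum(),P.round(4),"ang",np.degrees(np.arctan2(d[1],d[0]))%360)
for a in sys.argv[1:]:
    P,R=lev(float(a),.08);print(a,(A.T@(P-p)/.15).round(3),(Ro.from_matrix(A.T@R).as_rotvec()/np.pi).round(4))
E
python3 nx.py 184 180 176 172 168
```

```text
t 15.03 th 187.1 F tool [-0.1  0.3 -0.2] z 0.0831
184 [ 0.025 -0.023  0.02 ] [0.002  0.     0.0172]
180 [ 0.065 -0.028  0.02 ] [ 0.002  -0.0001  0.0394]
176 [ 0.106 -0.03   0.02 ] [ 0.002  -0.0001  0.0617]
172 [ 0.146 -0.029  0.02 ] [ 0.002  -0.0002  0.0839]
168 [ 0.186 -0.026  0.02 ] [ 0.002  -0.0003  0.1061]
```

Request:
{"name": "drive_tool", "arguments": {
  "series": [
    {"x":0.025,"y":-0.02,"z":0.01,"ax":0.001,"ay":0,"az":0.017},
    {"x":0.065,"y":-0.025,"z":0.01,"ax":0.001,"ay":0,"az":0.039},
    {"x":0.065,"y":-0.025,"z":0.01,"ax":0.001,"ay":0,"az":0.039}
  ]
}}

```text
time_s: 15.45
position: [0.4236, 0.2051, 0.0812]
tool_rot: [[-0.002, 1.0, 0.003], [1.0, 0.002, 0.0], [0.0, 0.003, -1.0]]
ft_force: [0.7, -1.2, -0.1]
finger_gap: 0.0004
grip_force: 1.0
```

```bash
python3 nx.py 178 175 172 169 166
```

```text
t 15.45 th 180.1 F tool [-1.2  0.7  0.1] z 0.0812
178 [ 0.021 -0.006  0.008] [ 0.0009 -0.0001  0.0118]
175 [ 0.051 -0.01   0.008] [ 0.0009 -0.0001  0.0285]
172 [ 0.081 -0.013  0.008] [ 0.0009 -0.0001  0.0451]
169 [ 0.112 -0.014  0.008] [ 0.0009 -0.0002  0.0618]
166 [ 0.142 -0.014  0.008] [ 0.0009 -0.0002  0.0785]
```

```bash
cat >> nx.py <<'E'
def red(g):
    h=cv2.cvtColor(g["image"],cv2.COLOR_RGB2HSV)[125:185,345:410]
    M=(((h[...,0]<7)|(h[...,0]>173))&(h[...,1]>130)).astype(np.uint8)
    n,l,s,c=cv2.connectedComponentsWithStats(M)
    out=[]
    for i in range(1,n):
        if s[i,4]>12:
            x,y,w,hh=s[i,0]+345,s[i,1]+125,s[i,2],s[i,3];P=onz(g,(x+w/2,y+1),.106);d=P[:2]-HUB
            out.append((s[i,4],x,y,w,hh,P.round(4),"ang",(np.degrees(np.arctan2(d[1],d[0]))%360).round(1),"r",np.linalg.norm(d).round(3)))
    return out
print(red(manip.grab_frame("scene")))
E
python3 - <<'E'
import sys;sys.argv=["x"]
exec(open("nx.py").read())
import pickle
print("start",red(pickle.load(open("scene0.pkl","rb"))),red(pickle.load(open("d1.pkl","rb"))[0]))
E
```

```text
t 15.5 th 180.1 F tool [-1.1  0.4 -0.9] z 0.0809
[]
start [] []
```

```bash
sed -i 's/\[...,1\]>130/[...,1]>90/; s/<7)|(h\[...,0\]>173/<4)|(h[...,0]>168/' nx.py
python3 - <<'E'
import sys;sys.argv=["x"]
exec(open("nx.py").read())
import pickle
g=pickle.load(open("d1.pkl","rb"))[0]
print(cv2.cvtColor(g["image"],cv2.COLOR_RGB2HSV)[146:162:3,358:366].tolist())
print("start",red(pickle.load(open("scene0.pkl","rb"))),red(g))
h=cv2.cvtColor(manip.grab_frame("scene")["image"],cv2.COLOR_RGB2HSV)[145:160:4,356:380:3];print(h.tolist())
E
```

```text
t 15.6 th 180.1 F tool [-2.   0.6 -0.3] z 0.0805
[]
[[[21, 16, 207], [11, 30, 201], [5, 68, 196], [3, 100, 194], [4, 101, 194], [4, 85, 192], [6, 58, 194], [14, 28, 200]], [[19, 18, 195], [10, 37, 166], [4, 82, 131], [3, 117, 118], [3, 119, 114], [4, 111, 113], [7, 61, 134], [18, 25, 176]], [[14, 24, 183], [7, 61, 143], [3, 108, 118], [3, 118, 115], [4, 115, 111], [5, 82, 118], [10, 40, 154], [17, 21, 190]], [[14, 30, 170], [5, 70, 131], [2, 115, 115], [2, 116, 114], [4, 114, 112], [6, 59, 129], [15, 24, 173], [25, 14, 201]], [[8, 56, 146], [3, 103, 119], [3, 117, 113], [4, 116, 112], [4, 97, 116], [9, 49, 145], [17, 22, 183], [23, 15, 204]], [[9, 124, 163], [8, 120, 147], [6, 106, 128], [4, 87, 112], [6, 58, 110], [9, 25, 135], [23, 13, 173], [27, 12, 196]]]
start [(np.int32(33), np.int32(359), np.int32(146), np.int32(5), np.int32(15), array([0.4274, 0.2066, 0.106 ]), 'ang', np.float64(191.7), 'r', np.float64(0.083))] [(np.int32(35), np.int32(359), np.int32(146), np.int32(5), np.int32(15), array([0.4274, 0.2066, 0.106 ]), 'ang', np.float64(191.7), 'r', np.float64(0.083))]
[[[30, 13, 60], [30, 13, 60], [30, 13, 59], [30, 13, 60], [30, 13, 61], [38, 17, 61], [30, 17, 61], [30, 16, 64]], [[30, 13, 60], [30, 13, 60], [30, 17, 60], [20, 25, 62], [11, 38, 141], [27, 12, 195], [25, 14, 205], [25, 14, 203]], [[38, 17, 60], [30, 13, 60], [38, 17, 60], [8, 45, 68], [14, 30, 161], [25, 15, 192], [25, 15, 191], [25, 15, 192]], [[27, 14, 169], [30, 15, 123], [7, 65, 86], [3, 106, 94], [17, 20, 177], [27, 15, 191], [27, 13, 204], [25, 14, 196]]]
```

Request:
{"name": "drive_tool", "arguments": {
  "series": [
    {"x":0.021,"y":-0.006,"z":0.008,"ax":0,"ay":0,"az":0.012},
    {"x":0.051,"y":-0.01,"z":0.008,"ax":0,"ay":0,"az":0.0285},
    {"x":0.081,"y":-0.013,"z":0.008,"ax":0,"ay":0,"az":0.045}
  ]
}}

```text
time_s: 16.12
position: [0.4202, 0.2166, 0.079]
tool_rot: [[0.141, 0.99, 0.0], [0.99, -0.141, -0.002], [-0.002, 0.0, -1.0]]
ft_force: [1.6, -5.3, 3.8]
finger_gap: 0.0005
grip_force: 2.4
```

```bash
python3 nx.py 169 166 163 160 157
```

```text
t 16.12 th 171.9 F tool [-5.   2.3 -3.8] z 0.079
169 [ 0.036  0.003 -0.007] [0.0001 0.0005 0.016 ]
166 [ 0.066 -0.001 -0.007] [0.0001 0.0005 0.0326]
163 [ 0.096 -0.004 -0.007] [0.0001 0.0005 0.0493]
160 [ 0.127 -0.004 -0.007] [0.0001 0.0005 0.066 ]
157 [ 0.157 -0.004 -0.007] [0.0001 0.0005 0.0826]
[]
```

Request:
{"name": "drive_tool", "arguments": {
  "series": [
    {"x":0.036,"y":0,"z":-0.01,"ax":0,"ay":0,"az":0.016},
    {"x":0.066,"y":-0.001,"z":-0.01,"ax":0,"ay":0,"az":0.0326},
    {"x":0.066,"y":-0.001,"z":-0.01,"ax":0,"ay":0,"az":0.0326}
  ]
}}

```text
time_s: 16.6
position: [0.4203, 0.2263, 0.0796]
tool_rot: [[0.239, 0.971, -0.002], [0.971, -0.239, -0.002], [-0.002, -0.002, -1.0]]
ft_force: [-2.0, -3.8, 0.1]
finger_gap: 0.0003
grip_force: 2.1
```

```bash
python3 nx.py 163 160 157 154
```

```text
t 16.6 th 166.2 F tool [-4.2 -1.1 -0.1] z 0.0796
163 [ 0.032  0.002 -0.003] [-0.0006  0.0007  0.0176]
160 [ 0.062 -0.002 -0.003] [-0.0006  0.0007  0.0342]
157 [ 0.092 -0.004 -0.003] [-0.0005  0.0007  0.0509]
154 [ 0.123 -0.005 -0.003] [-0.0005  0.0007  0.0676]
[]
```

Request:
{"name": "drive_tool", "arguments": {
  "series": [
    {"x":0.032,"y":0.001,"z":0,"ax":0,"ay":0,"az":0.0176},
    {"x":0.062,"y":-0.002,"z":0,"ax":0,"ay":0,"az":0.0342},
    {"x":0.062,"y":-0.002,"z":0,"ax":0,"ay":0,"az":0.0342}
  ]
}}

```text
time_s: 17.08
position: [0.4215, 0.2358, 0.0796]
tool_rot: [[0.343, 0.939, -0.004], [0.939, -0.343, -0.001], [-0.002, -0.003, -1.0]]
ft_force: [-3.9, -2.3, 1.4]
finger_gap: 0.0009
grip_force: 2.2
```

```bash
python3 nx.py 157 154 151 148
python3 - <<'E'
from h import *
f=manip.grab_frame("top");c=f["image"][238:270,175:193].astype(int)
print("RG col 188",(f["image"][240:269,188,0].astype(int)-f["image"][240:269,188,2]).tolist());print("B",f["image"][240:269,188,2].tolist())
E
```

```text
t 17.07 th 159.9 F tool [-3.6 -2.9 -1.4] z 0.0796
157 [ 0.03  -0.    -0.003] [-0.001   0.0008  0.0164]
154 [ 0.06  -0.004 -0.003] [-0.001   0.0008  0.033 ]
151 [ 0.09  -0.006 -0.003] [-0.0009  0.0008  0.0497]
148 [ 0.12  -0.007 -0.003] [-0.0009  0.0008  0.0664]
[(np.int32(15), np.int32(374), np.int32(150), np.int32(4), np.int32(9), array([0.4599, 0.2285, 0.106 ]), 'ang', np.float64(173.9), 'r', np.float64(0.049))]
RG col 188 [-2, -1, -1, -1, -1, -1, -1, 0, 11, 32, 51, 58, 57, 56, 52, 37, 15, 2, -1, -2, -1, -1, -2, -2, -2, -2, -1, -2, -3]
B [93, 97, 99, 101, 101, 102, 101, 94, 75, 50, 33, 28, 29, 26, 23, 27, 47, 74, 92, 100, 101, 102, 102, 102, 101, 91, 74, 54, 47]
```

Request:
{"name": "drive_tool", "arguments": {
  "series": [
    {"x":0.03,"y":0,"z":0,"ax":0,"ay":0,"az":0.0164},
    {"x":0.06,"y":-0.004,"z":0,"ax":0,"ay":0,"az":0.033},
    {"x":0.06,"y":-0.004,"z":0,"ax":0,"ay":0,"az":0.033}
  ]
}}

```text
time_s: 17.6
position: [0.4238, 0.2445, 0.0794]
tool_rot: [[0.438, 0.899, -0.004], [0.899, -0.438, -0.001], [-0.003, -0.003, -1.0]]
ft_force: [-5.3, -2.2, 0.8]
finger_gap: 0.0005
grip_force: 2.2
```

```bash
cat >> nx.py <<'E'
I=manip.grab_frame("top")["image"].astype(int)
print("B",I[250:262,188,2].tolist())
E
python3 nx.py 151 148 145 142
```

```text
t 17.6 th 154.0 F tool [-4.3 -3.8 -0.8] z 0.0794
151 [ 0.03  -0.004 -0.004] [-0.0011  0.0009  0.0167]
148 [ 0.06  -0.008 -0.004] [-0.001   0.0009  0.0333]
145 [ 0.09  -0.01  -0.004] [-0.001  0.001  0.05 ]
142 [ 0.121 -0.011 -0.004] [-0.001   0.001   0.0667]
[]
B [30, 27, 27, 27, 28, 42, 68, 88, 97, 100, 101, 102]
```

Request:
{"name": "drive_tool", "arguments": {
  "series": [
    {"x":0.03,"y":-0.01,"z":0,"ax":0,"ay":0,"az":0.0167},
    {"x":0.06,"y":-0.016,"z":0,"ax":0,"ay":0,"az":0.0333},
    {"x":0.06,"y":-0.016,"z":0,"ax":0,"ay":0,"az":0.0333}
  ]
}}

```text
time_s: 18.12
position: [0.4266, 0.2535, 0.0796]
tool_rot: [[0.529, 0.849, -0.002], [0.849, -0.529, -0.001], [-0.002, -0.001, -1.0]]
ft_force: [-2.3, -3.0, -1.0]
finger_gap: 0.0001
grip_force: 2.2
```

```bash
python3 nx.py 145 143 141 139
```

```text
t 18.12 th 148.1 F tool [-3.8 -0.4  1. ] z 0.0796
145 [ 0.027 -0.003 -0.003] [-0.0004  0.0006  0.017 ]
143 [ 0.048 -0.006 -0.003] [-0.0004  0.0006  0.0281]
141 [ 0.068 -0.008 -0.003] [-0.0004  0.0007  0.0392]
139 [ 0.088 -0.01  -0.003] [-0.0004  0.0007  0.0503]
[]
B [29, 26, 27, 26, 38, 63, 85, 97, 100, 102, 102, 101]
```

Request:
{"name": "drive_tool", "arguments": {
  "series": [
    {"x":0.027,"y":-0.006,"z":0,"ax":0,"ay":0,"az":0.017},
    {"x":0.048,"y":-0.01,"z":0,"ax":0,"ay":0,"az":0.028},
    {"x":0.048,"y":-0.01,"z":0,"ax":0,"ay":0,"az":0.028}
  ]
}}

```text
time_s: 18.65
position: [0.4285, 0.2592, 0.0794]
tool_rot: [[0.602, 0.799, -0.004], [0.799, -0.602, -0.003], [-0.005, -0.001, -1.0]]
ft_force: [-5.5, -5.3, 0.8]
finger_gap: 0.0004
grip_force: 4.2
```

```bash
python3 nx.py 141 139 137 135
```

```text
t 18.65 th 143.0 F tool [-7.5 -1.2 -0.8] z 0.0794
141 [ 0.029 -0.002 -0.004] [-0.0002  0.0016  0.0111]
139 [ 0.049 -0.005 -0.004] [-0.0002  0.0016  0.0222]
137 [ 0.069 -0.007 -0.004] [-0.0002  0.0016  0.0333]
135 [ 0.089 -0.009 -0.004] [-0.0002  0.0016  0.0444]
[]
B [27, 27, 26, 25, 39, 66, 86, 98, 100, 101, 101, 102]
```

Request:
{"name": "drive_tool", "arguments": {
  "series": [
    {"x":0.025,"y":-0.004,"z":0,"ax":0,"ay":0,"az":0.011},
    {"x":0.047,"y":-0.008,"z":0,"ax":0,"ay":0,"az":0.022},
    {"x":0.067,"y":-0.01,"z":0,"ax":0,"ay":0,"az":0.033},
    {"x":0.067,"y":-0.01,"z":0,"ax":0,"ay":0,"az":0.033}
  ]
}}

```text
time_s: 19.3
position: [0.4319, 0.2667, 0.079]
tool_rot: [[0.681, 0.732, -0.007], [0.732, -0.681, -0.006], [-0.009, -0.001, -1.0]]
ft_force: [-8.2, -9.8, 1.7]
finger_gap: 0.0005
grip_force: 6.5
```

```bash
python3 nx.py 135 133 131 129 127
```

```text
t 19.3 th 137.1 F tool [-12.8   0.7  -1.5] z 0.079
135 [ 0.035 -0.001 -0.007] [-0.0002  0.0029  0.0114]
133 [ 0.055 -0.004 -0.007] [-0.0002  0.0029  0.0225]
131 [ 0.075 -0.006 -0.008] [-0.0001  0.0029  0.0336]
129 [ 0.095 -0.008 -0.008] [-0.0001  0.0029  0.0448]
127 [ 0.116 -0.009 -0.008] [-0.      0.0029  0.0559]
[]
B [27, 27, 25, 26, 40, 66, 87, 97, 100, 101, 101, 101]
```

Request:
{"name": "drive_tool", "arguments": {
  "series": [
    {"x":0.02,"y":-0.002,"z":0,"ax":0,"ay":0,"az":0.011},
    {"x":0.04,"y":-0.004,"z":0,"ax":0,"ay":0,"az":0.022},
    {"x":0.04,"y":-0.004,"z":0,"ax":0,"ay":0,"az":0.022}
  ]
}}

```text
time_s: 19.82
position: [0.4349, 0.2717, 0.0789]
tool_rot: [[0.73, 0.683, -0.008], [0.683, -0.73, -0.006], [-0.01, -0.001, -1.0]]
ft_force: [-10.2, -9.0, 3.5]
finger_gap: 0.0002
grip_force: 6.8
```

```bash
python3 nx.py 131 129 127 125
```

```text
t 19.82 th 133.1 F tool [-13.6  -0.4  -3.4] z 0.0789
131 [ 0.038 -0.001 -0.008] [-0.0004  0.0033  0.0116]
129 [ 0.058 -0.004 -0.008] [-0.0003  0.0033  0.0227]
127 [ 0.078 -0.006 -0.008] [-0.0003  0.0033  0.0338]
125 [ 0.098 -0.008 -0.008] [-0.0002  0.0033  0.0449]
[]
B [27, 27, 26, 26, 41, 66, 87, 97, 100, 100, 101, 101]
```

Request:
{"name": "drive_tool", "arguments": {
  "series": [
    {"x":0.02,"y":-0.003,"z":0,"ax":0,"ay":0,"az":0.011},
    {"x":0.04,"y":-0.005,"z":0,"ax":0,"ay":0,"az":0.022},
    {"x":0.04,"y":-0.005,"z":0,"ax":0,"ay":0,"az":0.022}
  ]
}}

```text
time_s: 20.35
position: [0.4387, 0.2769, 0.079]
tool_rot: [[0.776, 0.631, -0.008], [0.631, -0.776, -0.005], [-0.01, -0.001, -1.0]]
ft_force: [-10.6, -6.5, 3.8]
finger_gap: 0.0002
grip_force: 6.2
```

```bash
python3 nx.py 127 125 123 121
```

```text
t 20.35 th 129.1 F tool [-12.4  -1.7  -3.7] z 0.079
127 [ 0.036 -0.001 -0.007] [-0.0004  0.0031  0.0117]
125 [ 0.056 -0.004 -0.007] [-0.0003  0.0031  0.0228]
123 [ 0.076 -0.006 -0.007] [-0.0003  0.0031  0.034 ]
121 [ 0.096 -0.008 -0.008] [-0.0002  0.0031  0.0451]
[]
B [26, 27, 26, 27, 39, 67, 87, 96, 100, 100, 101, 101]
```

Force is past its peak (13.6 → 12.4 N). I continue in small steps.

Request:
{"name": "drive_tool", "arguments": {
  "series": [
    {"x":0.02,"y":-0.004,"z":0,"ax":0,"ay":0,"az":0.011},
    {"x":0.04,"y":-0.007,"z":0,"ax":0,"ay":0,"az":0.022},
    {"x":0.04,"y":-0.007,"z":0,"ax":0,"ay":0,"az":0.022}
  ]
}}

```text
time_s: 20.88
position: [0.4438, 0.2825, 0.0793]
tool_rot: [[0.818, 0.576, -0.006], [0.576, -0.818, -0.003], [-0.006, -0.001, -1.0]]
ft_force: [-8.2, -3.5, 0.8]
finger_gap: 0.0004
grip_force: 4.3
```

```bash
python3 nx.py 123 121 119 117
```

```text
t 20.88 th 125.1 F tool [-8.7 -1.8 -0.8] z 0.0793
123 [ 0.026 -0.    -0.005] [-0.0003  0.002   0.0119]
121 [ 0.046 -0.004 -0.005] [-0.0003  0.002   0.023 ]
119 [ 0.066 -0.006 -0.005] [-0.0002  0.002   0.0341]
117 [ 0.086 -0.008 -0.005] [-0.0002  0.0021  0.0452]
[]
B [26, 26, 26, 27, 40, 66, 86, 96, 100, 101, 101, 101]
```

Request:
{"name": "drive_tool", "arguments": {
  "series": [
    {"x":0.014,"y":-0.003,"z":0,"ax":0,"ay":0,"az":0.008},
    {"x":0.027,"y":-0.005,"z":0,"ax":0,"ay":0,"az":0.015},
    {"x":0.027,"y":-0.005,"z":0,"ax":0,"ay":0,"az":0.015}
  ]
}}

```text
time_s: 21.4
position: [0.4489, 0.2869, 0.0799]
tool_rot: [[0.844, 0.536, -0.001], [0.536, -0.844, 0.0], [-0.001, -0.001, -1.0]]
ft_force: [-4.6, 0.1, -2.6]
finger_gap: 0.0004
grip_force: 1.5
```

```bash
python3 nx.py 121 119 117
```

```text
t 21.4 th 122.4 F tool [-3.8 -2.5  2.6] z 0.0799
121 [ 0.001  0.001 -0.   ] [-0.0002  0.0002  0.008 ]
119 [ 0.021 -0.003 -0.   ] [-0.0002  0.0002  0.0191]
117 [ 0.041 -0.005 -0.   ] [-0.0002  0.0003  0.0302]
[]
B [26, 27, 26, 27, 40, 67, 87, 97, 100, 101, 101, 101]
```

Request:
{"name": "drive_tool", "arguments": {
  "series": [
    {"x":0.01,"y":-0.003,"z":0,"ax":0,"ay":0,"az":0.006},
    {"x":0.02,"y":-0.004,"z":0,"ax":0,"ay":0,"az":0.011},
    {"x":0.02,"y":-0.004,"z":0,"ax":0,"ay":0,"az":0.011}
  ]
}}

```text
time_s: 21.92
position: [0.4533, 0.2895, 0.0812]
tool_rot: [[0.862, 0.506, 0.003], [0.506, -0.862, 0.001], [0.003, 0.001, -1.0]]
ft_force: [-0.7, -0.2, 0.7]
finger_gap: 0.0007
grip_force: 0.0
```

```bash
python3 nx.py 119 117 115
```

```text
t 21.93 th 120.4 F tool [-0.7 -0.1 -0.7] z 0.0812
119 [-0.013 -0.003  0.008] [ 0.0002 -0.0011  0.0079]
117 [ 0.007 -0.006  0.008] [ 0.0001 -0.0011  0.019 ]
115 [ 0.027 -0.009  0.008] [ 0.0001 -0.0011  0.0301]
[(np.int32(19), np.int32(399), np.int32(148), np.int32(5), np.int32(9), array([0.4728, 0.2949, 0.106 ]), 'ang', np.float64(116.3), 'r', np.float64(0.08))]
B [26, 27, 27, 24, 40, 66, 86, 96, 100, 100, 100, 101]
```

Contact vanished and the handle jumped ahead: that is the click. I back off and rise.

Request:
{"name": "drive_tool", "arguments": {
  "series": [
    {"x":-0.04,"y":0,"z":0,"ax":0,"ay":0,"az":0},
    {"x":-0.08,"y":-0.02,"z":-0.02,"ax":0,"ay":0,"az":0},
    {"x":-0.08,"y":-0.04,"z":-0.2,"ax":0,"ay":0,"az":0},
    {"x":-0.08,"y":-0.04,"z":-0.6,"ax":0,"ay":0,"az":0},
    {"x":-0.08,"y":-0.04,"z":-1,"ax":0,"ay":0,"az":0},
    {"x":-0.08,"y":-1,"z":-1,"ax":0,"ay":0,"az":0},
    {"x":-0.08,"y":-1,"z":-1,"ax":0,"ay":0,"az":0},
    {"x":-0.08,"y":-1,"z":-1,"ax":0,"ay":0,"az":0},
    {"x":-0.08,"y":-1,"z":-1,"ax":0,"ay":0,"az":0}
  ]
}}

```text
time_s: 23.2
position: [0.3648, 0.4125, 0.2303]
tool_rot: [[0.861, 0.509, 0.001], [0.509, -0.861, -0.001], [0.0, 0.001, -1.0]]
ft_force: [-1.0, 0.1, 0.1]
finger_gap: 0.0009
grip_force: 0.0
```

```bash
python3 nx.py
python3 - <<'E'
from h import *
import pickle
s=manip.read_state();print(s["position"],s["ft_force"],np.abs(s["joint_vel"]).max())
g0=pickle.load(open("d1.pkl","rb"))[0];g=manip.grab_frame("scene")
gi=pickle.load(open("scene0.pkl","rb"))
# bystanders: changed pixels vs start by region
D=cv2.absdiff(g["image"],gi["image"]).max(2)
for n,(x0,x1,y0,y1) in dict(rackthin=(178,215,195,245),ink=(283,302,177,203),pot=(335,378,200,275),loupe=(75,100,222,247),rim=(425,460,235,250),brushcal=(262,280,183,196)).items(): print(n,(D[y0:y1,x0:x1]>50).mean().round(3))
E
```

```text
t 23.2 th 120.6 F tool [-0.8 -0.6 -0.1] z 0.2303
[(np.int32(38), np.int32(401), np.int32(149), np.int32(6), np.int32(15), array([0.4798, 0.2974, 0.106 ]), 'ang', np.float64(111.0), 'r', np.float64(0.079))]
B [29, 33, 35, 40, 65, 102, 132, 146, 151, 152, 153, 154]
[0.36613752 0.41092474 0.23015432] [-0.19077534  0.44416121  0.08528454] 0.0104380056723902
rackthin 0.0
ink 0.045
pot 0.138
loupe 0.0
rim 0.571
brushcal 0.603
```

```bash
python3 -c "
from cell import manip
print(manip.job_done())"
```

```text
the job is handed in; nothing more can be done
None
```

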